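# Date-stamp a flat chocolate tin in the hand press

## Robot

A 6-joint arm with a two-finger parallel gripper is mounted at the origin on a cart in front of the work surface, level with it; the furniture and walls round the work are solid. World frame = base frame: x ahead of the robot, y to its left, z up, the work surface at z = 0. Lengths are in mm, angles in rad, forces in N, time in s.
With the tool pointing down it reaches from about 250 to 775 mm from the base axis. Payload 4 kg.
Tool frame: the origin (TCP) lies on the centre line of the jaws, within the pads' length; the fingertips stand 11 mm ahead of it and the grasp point (between the pads) lies 8 mm behind it; z points along the fingers, y is the line along which they close (so a half turn about z gives the same grasp; the last joint's range is limited). The gripper opens to 85 mm and grips with 20 to 120 N. Pads are 22 mm wide; open, the fingers measure 114 mm over their backs; the gripper's body (76 mm by 85 mm) begins 54 mm behind the grasp point. The pads swing forward as they close: fully open they stand 13 mm farther back than shut.
Start: joints at [1.029, 0.087, 1.371, -0, 1.684, -0.103], TCP at [233.68, 497.906, 242.341] pointing down, gripper open.
Joint ranges: [-3.1, 3.1], [-0.76, 2.03], [0.27, 2.55], [-1.08, 4.22], [0.17, 2.65], [-2.57, 2.57]. Speed limits (rad/s): [2.79, 2.79, 3.14, 3.14, 3.14, 3.14].

## Interface

Orientations are given as a 3x3 rotation matrix whose columns are the frame's x, y, z axes.
In Python, from station import bot gives the robot as it stands.
- The arm moves only by the shell command python3 -m handwheel 'ROWS'. ROWS is JSON, a list of rows, each a list of 7 numbers: the shift along the world's x, y, z in mm, then the turn, a rotation vector about the world's x, y, z in rad, then the gripper's target within -1 to 1 (shut at 1, half-way at 0, fully open at -1). In form: [[tx, ty, tz, rx, ry, rz, jaw], ...]. A call has 1 to 20 rows; each row is the pose to reach, as a shift and turn from the pose commanded when the call began; what a row does not reach only later rows make up. A row lasts 1/10 s, in which the tool goes at most 50 mm and 8.59 degrees, less where a joint would pass 70% of its speed; a pose out of reach is approached as far as the arm can. A call with a gripper value outside its range is refused whole. The fingers move at their own pace and stop on an object; the grip force is fixed at half the most. Time passes only in rows, so rows that repeat a pose let the fingers close. It gives the time, the measured TCP pose, the force, the opening and the grip force at its end, in the units of the state.
- bot.sense(): the state, without advancing time (a new reading comes with each control period).
- bot.snapshot(name): name is "scene" or "top" or "wrist"; returns a dict with "image" (480x640x3 uint8, red, green, blue), "fovy" (degrees; the focal length in pixels is half the picture's height over the tangent of half this angle, whatever the lens; pixels are square), "cx", "cy" (the principal point, pixels), "extrinsics" (4x4, takes a point from camera to world coordinates). Camera axes: x right, y down, z forward; pixel columns grow to the right and rows downward; lengths in mm; the calibration is good to about 2 mm. A picture is of the moment at which its call begins. There is no depth.
- bot.finish_job(): hands the job in; it is judged then, once.
Trained networks look in a picture, given as the dict that the camera call returned (one of the last four; its "shot" number tells which), for a name from the list of things; names that differ only in an ending like _2 or _b are one class to them, and where a whole thing is asked for, a point or a joint stands for the part that bears it (a point fixed in the world has none). Each returns a list of dicts, best first, with "confidence" (0 to 1); they miss things now and then, are a little off and sometimes report something else, mostly with a low value. They report only what shows in the picture. A call takes as long as a camera call.
- bot.boxes_of(thing, picture): "position" ([column, row] as shares, 0 to 1, of the picture: columns of its width, rows of its height, amid what is visible of it).
The state is a dict: "t": time; "joints": joint angles; "joint_velocities": joint speeds; "effort": joint torques, N m; "position": TCP position; "tcp_rot": TCP orientation; "force": force on the tool from outside, world axes, zero at the start; "ft_torque": the same for the moment, N m; "gripper_width": opening from 0.0 (shut) to 1.0 (fully open); "gripper_force": force on a finger pad.
Only numpy, scipy, OpenCV 4.12 (cv2) and the standard library are available. Lean on these libraries where they do the work, as an engineer would, in place of code of your own. Each camera call takes 0.05 s, during which the arm holds its last target. There are 200 camera calls.

## Task

Stamp the date on the flat tin that lies on the bench in front of the stamping press: push it with the fingertips, flat on the bench, in between the guide rails and under the low bridge until it sits square against the end stop, then press the black knob on the bridge right down onto it, hold it down for about a second and let it come up again. Never lift or tip the tin, do not stamp before it is fully home, and leave it there under the bridge; do not disturb the finished tins or anything else on the bench.

Things in the scene. Friction and masses are not known exactly. Their poses are not given: they have to be found in the camera images.
- press: grey hand stamping press bolted to the bench, about 130 mm long (x) by 240 mm wide (y). Origin on the bench under the centre of a fully loaded tin; x is the feed direction, y to the left, z up. It never moves; it points away from the robot within 0.3 rad. A loaded tin stands out 36 mm in front of the bridge.
- bridge (a point): middle of the lower front edge of the bridge, 25.5 mm above the bench, at x = -12 mm in the press frame. The bridge is 50 mm deep in x and 190 mm wide, its top 43.5 mm above the bench; under it the stamp pad hangs 24 mm above the bench, so a tin has 4 mm of headroom.
- mouth (a point): on the bench in the middle of the mouth of the guide rails, at x = -51 mm in the press frame; axes as the press. The rails are 14 mm high; the mouth is 167 mm wide and narrows to 118 mm at the bridge (tin plus 3 mm a side), from there the rails run straight to the end stop.
- stop_face (a point): middle of the face of the end stop, at x = +48 mm in the press frame; the stop is 16 mm high and its face looks back along the feed
- tin: closed flat tin of dark bare metal with rounded corners, 96 mm along its x (feed) by 112 mm along its y by 20 mm high, 0.15 to 0.31 kg, loose on the bench 125 to 150 mm before its home position, up to 30 mm to the side and turned up to 0.4 rad. Origin at the centre of its underside. Too wide for most grippers; it slides under a light push of a few newtons. At the start its x axis points along the feed within those 0.4 rad.
- knob_top (a point): centre of the top of the round black mushroom knob (40 mm across) on the bridge, 82 mm above the bench when up, 13 mm beyond the press origin along its x
- stamp_knob (a joint): travel of the knob, straight down, m: 0 up, 0.012 fully down. A spring returns it. It takes about 3 N to start; the pad meets a loaded tin at 0.004 and a cushion spring then gives way, so that about 14 N hold it fully down on a tin.
- stamp_pad: flat rubber stamp pad, 30 x 50 mm, under the knob and carried by it; origin at the centre of its face, 24 mm above the bench when up
- tin_done_1: the lower of two finished tins stacked to one side of the press, same make as the tin (96 x 112 x 20 mm); origin at the centre of its underside. Bystander.
- tin_done_2: the upper finished tin of that stack, origin at the centre of its underside (20 mm above the bench). Bystander.
- small_bowl: small steel bowl with chocolate drops, 117 mm across, 45 mm high, on the other side of the press; origin at the centre of its underside. Bystander.
- ring_cutter: steel ring cutter, 67 mm across, 28 mm high, by the right edge of the bench; origin at the centre of its underside. Bystander.
- nozzle: steel piping nozzle standing on its wide end, 30 mm across, 40 mm high, right of the press; origin at the centre of its underside. Bystander.

How it is judged:
By the outcome, as a careful person would: the job done as asked, in the order asked, and still so for the second after the job is handed in, with the robot touching nothing.
It also fails if it takes over 61 s, if anything falls off the work surface, if the arm or the gripper's body presses on something with over 40 N, if the wrist force passes 120 N, or if a joint passes its speed limit or range.

## Working session

There is one attempt and no reset: what is moved stays moved. The work goes in short steps, Python scripts to look and compute and a shell command to move; the robot and the scene stay as the last step left them, time stands still between calls to the robot, and variables do not carry over. Pictures are saved under pics/ and viewed, at most 11 in all, crops included, and the job is handed in when it is done.

```bash
mkdir -p pics; cat > h.py <<'E'
import numpy as np, cv2
from station import bot
def K(s):
    f=240/np.tan(np.radians(s["fovy"])/2); return f,s["cx"],s["cy"]
def ray(s,u,v,z):
    f,cx,cy=K(s); T=np.array(s["extrinsics"]); d=T[:3,:3]@np.array([(u-cx)/f,(v-cy)/f,1]); o=T[:3,3]
    return (o+d*(z-o[2])/d[2]).round(1)
def proj(s,p):
    f,cx,cy=K(s); T=np.array(s["extrinsics"]); q=T[:3,:3].T@(np.array(p)-T[:3,3]); return (f*q[0]/q[2]+cx,f*q[1]/q[2]+cy)
def save(s,n): cv2.imwrite(f"pics/{n}.png",cv2.cvtColor(np.asarray(s["image"]),cv2.COLOR_RGB2BGR))
E
python3 - <<'E'
from h import *
Z=dict(tin=10,stamp_knob=70,knob_top=82,small_bowl=20,ring_cutter=14,nozzle=20,tin_done_1=20,press=20)
for c in("top","scene"):
    s=bot.snapshot(c); save(s,c+"0"); print(c,K(s),np.array(s["extrinsics"]).round(2).tolist())
    for n,z in Z.items():
        for b in bot.boxes_of(n,s)[:3]:
            u,v=b["position"][0]*640,b["position"][1]*480
            print(n,round(b["confidence"],2),round(u),round(v),ray(s,u,v,z))
E
```

```text
top (np.float64(623.4858081240754), 323.642355126856, 245.35235787895786) [[0.02, -0.98, 0.19, 363.15], [-1.0, -0.02, -0.01, 223.42], [0.01, -0.19, -0.98, 1256.66], [0.0, 0.0, 0.0, 1.0]]
tin 0.72 478 219 [ 662.8 -100.3   10. ]
tin 0.68 303 329 [431.6 253.5  10. ]
stamp_knob 0.7 291 245 [588.  279.7  70. ]
knob_top 0.53 288 244 [588.1 285.9  82. ]
small_bowl 0.56 393 258 [576.2  76.   20. ]
ring_cutter 0.71 472 212 [677.4 -86.4  14. ]
ring_cutter 0.4 288 246 [596.8 288.4  14. ]
nozzle 0.46 477 214 [671.1 -94.6  20. ]
nozzle 0.25 287 244 [599.1 290.4  20. ]
tin_done_1 0.93 189 278 [526.6 483.9  20. ]
tin_done_1 0.38 215 298 [488.4 430.7  20. ]
press 0.76 289 248 [592.7 285.4  20. ]
scene (np.float64(491.23800771846675), 320.09083865373015, 240.56047197633254) [[0.88, -0.3, 0.36, 253.66], [-0.47, -0.56, 0.68, -411.7], [-0.0, -0.77, -0.64, 679.07], [0.0, 0.0, 0.0, 1.0]]
tin 0.76 234 285 [424.8 261.3  10. ]
tin 0.5 443 361 [665.  -69.1  10. ]
stamp_knob 0.46 303 228 [587.9 290.5  70. ]
stamp_knob 0.43 305 249 [562.  229.1  70. ]
knob_top 0.55 303 229 [580.  272.4  82. ]
small_bowl 0.7 348 316 [573.8  83.4  20. ]
ring_cutter 0.88 444 361 [663.5 -70.5  14. ]
tin_done_1 0.65 241 204 [530.  494.9  20. ]
tin_done_1 0.6 246 226 [508.4 411.9  20. ]
press 0.74 309 249 [595.  278.2  20. ]
```

View pics/top0.png

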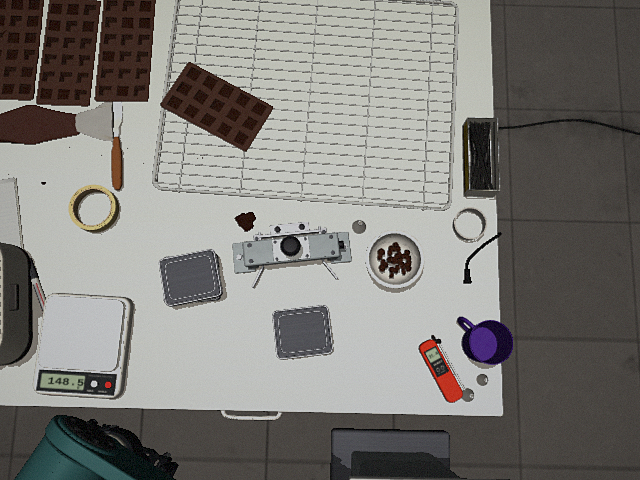

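View pics/scene0.png

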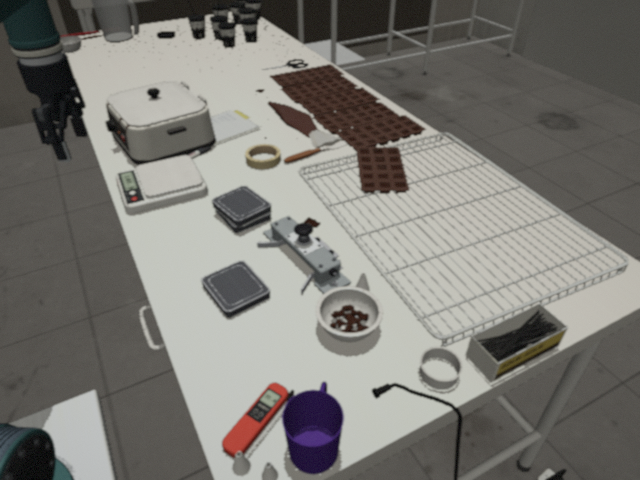

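The top view shows the tin at about (303,332), the press bridge at (291,250) with its knob at (290,245), the stack at (191,277) and the bowl at (395,261). I'll enlarge that part for the angles.

```bash
python3 - <<'E'
from h import *
im=cv2.imread("pics/top0.png")[205:365,220:380]
cv2.imwrite("pics/crop0.png",cv2.resize(im,(600,600),interpolation=cv2.INTER_CUBIC))
E
```

```text
(no output)
```

View pics/crop0.png

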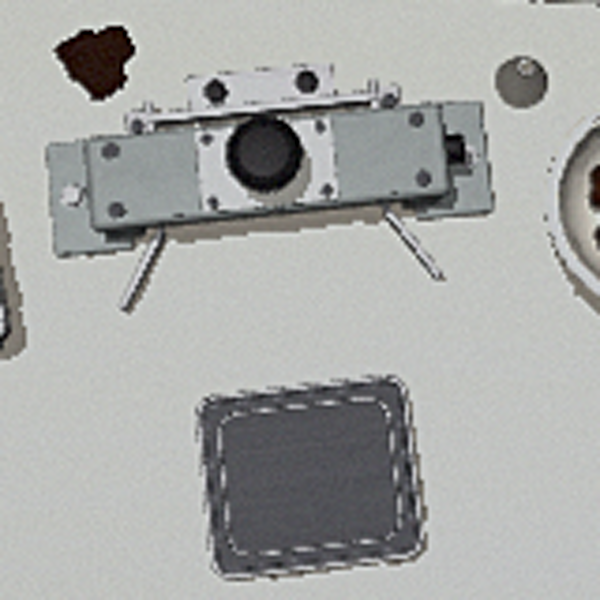

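The crop shows the bridge's front edge running from (93,232) to (447,192), the knob top at (265,150), the rail ends at (125,308) and (440,276), and the tin's corners at about (200,398), (405,375), (425,560) and (218,578).

```bash
python3 - <<'E'
from h import *
s=bot.snapshot("top")
P=lambda u,v,z: ray(s,220+u*160/600,205+v*160/600,z)
def ang(a,b): d=a-b; return np.arctan2(-d[0],d[1]).round(3)  # y axis from right(b) to left(a)
fl,fr,bl,br=[P(*c,43.5) for c in((93,232),(447,192),(90,140),(440,103))]
print("front",fl,fr,ang(fl,fr),"back",bl,br,ang(bl,br),"mid",(fl+fr+bl+br)/4, np.linalg.norm(fl-fr))
ml,mr=P(125,308,14),P(440,276,14); print("mouth",(ml+mr)/2,ang(ml,mr),np.linalg.norm(ml-mr))
print("knob",P(265,150,82))
sl,sr=P(200,65+45,16),P(350,65+33,16); print("stop",sl,sr,ang(sl,sr))
c=[P(*q,20) for q in((200,398),(405,375),(425,560),(218,578))]
print("tin",np.mean(c,0),ang(c[0],c[1]),ang(c[3],c[2]),[np.linalg.norm(c[i]-c[i-1]).round() for i in range(4)])
im=np.asarray(s["image"]).astype(int); g=im[300:365,265:340].sum(2)<330
k=np.argwhere(g)[:,::-1]+[265,300]; (r)=cv2.minAreaRect(k.astype(np.float32)); b=cv2.boxPoints(r)
w=[ray(s,*q,20) for q in b]; print("rect",r,np.mean(w,0)); print(w)
print(bot.sense()["tcp_rot"],bot.sense()["t"])
E
```

```text
front [547.8 370.7  43.5] [573.2 185.5  43.5] 0.136 back [596.9 374.5  43.5] [621.  190.   43.5] 0.13 mid [584.725 280.175  43.5  ] 186.93367807861696
mouth [522.15 271.55  14.  ] 0.124 169.19580373047083
knob [586.2 280.1  82. ]
stop [620.  319.2  16. ] [628.5 238.1  16. ] 0.104
tin [424.025 253.1    20.   ] 0.134 0.106 [np.float64(94.0), np.float64(109.0), np.float64(97.0), np.float64(108.0)]
rect ((303.12310791015625, 331.984619140625), (49.613895416259766, 57.304046630859375), 82.87498474121094) [424.875 253.3    20.   ]
[array([464.5, 316.7,  20. ]), array([481. , 204.5,  20. ]), array([385. , 190.7,  20. ]), array([369. , 301.3,  20. ])]
[[-9.05273678e-01  4.24828861e-01  8.33015113e-05]
 [ 4.24828869e-01  9.05273666e-01  1.47291035e-04]
 [-1.28371818e-05  1.68727584e-04 -9.99999986e-01]] 0.95
```

```bash
python3 -m handwheel '[[40,-40,0,0,0,0.14,-1],[60,-85,0,0,0,0.28,-1],[80,-130,0,0,0,0.42,-1],[100,-175,0,0,0,0.565,-1],[110,-220,0,0,0,0.565,-1],[112,-255,0,0,0,0.565,-1],[112,-255,-45,0,0,0.565,-1],[112,-255,-90,0,0,0.565,-1],[112,-255,-135,0,0,0.565,-1],[112,-255,-170,0,0,0.565,-1],[112,-255,-190,0,0,0.565,-1],[112,-255,-200,0,0,0.565,-1],[112,-255,-200,0,0,0.565,-1],[112,-255,-200,0,0,0.565,-1],[112,-255,-200,0,0,0.565,-1]]'; python3 - <<'E'
from h import *
s=bot.snapshot("wrist"); save(s,"w1"); print(bot.sense()); print(np.array(s["extrinsics"]).round(2).tolist())
for p in [(424.5-47.6,253.2-6.2,20),(424.5,253.2,20),(561,277,25.5)]: print(proj(s,p))
E
```

```text
t: 2.45
position: [347.0, 243.6, 44.1]
tcp_rot: [[-0.992, -0.126, 0.003], [-0.126, 0.992, 0.002], [-0.003, 0.001, -1.0]]
force: [0.7, -0.3, -0.1]
gripper_width: 0.997
gripper_force: 0.0
{'t': 2.5, 'joints': array([ 4.78183900e-01, -6.55060789e-02,  1.93379531e+00,  8.14818246e-05,
        1.26968436e+00, -1.21891391e+00]), 'joint_velocities': array([-0.00071883,  0.0025777 ,  0.00618313,  0.00081868, -0.00086567,
       -0.00129991]), 'effort': array([-4.03010505e-03, -2.45993578e+01, -2.74958950e+01, -2.14762586e-04,
       -3.55447744e-03, -8.99259760e-06]), 'position': array([346.89742715, 243.57686118,  44.05891651]), 'tcp_rot': array([[-0.99203224, -0.12594421,  0.00317731],
       [-0.12593919,  0.99203645,  0.00173446],
       [-0.00337045,  0.00132049, -0.99999345]]), 'force': array([-0.39477071, -0.09496239,  0.08220946]), 'ft_torque': array([-0.02000814,  0.04936535,  0.00402528]), 'gripper_force': 0.0, 'gripper_width': 1.0002550801503276}
[[-0.13, 0.94, 0.32, 264.7], [0.99, 0.12, 0.04, 232.62], [-0.0, 0.32, -0.95, 176.41], [0.0, 0.0, 0.0, 1.0]]
(np.float64(321.0454171145291), np.float64(344.4386528784655))
(np.float64(321.2646263796602), np.float64(413.7923196685581))
(np.float64(330.2573646621384), np.float64(573.9876807811263))
```

View pics/w1.png

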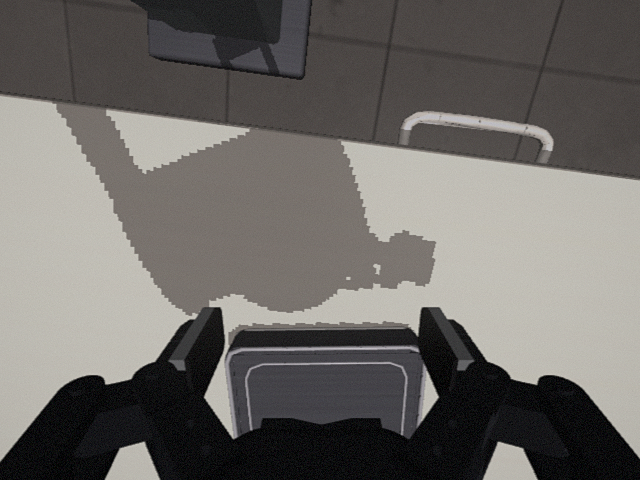

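The wrist view shows the tin's near edge straight across row ~348, from columns 228 to 424, square to the fingers. I'll half-close the jaws so both tips land on the straight part of the edge, then feel for the bench.

```bash
python3 -m handwheel '[[0,0,0,0,0,0,-0.3],[0,0,0,0,0,0,-0.3],[0,0,-6,0,0,0,-0.3],[0,0,-12,0,0,0,-0.3],[0,0,-18,0,0,0,-0.3],[0,0,-22,0,0,0,-0.3],[0,0,-22,0,0,0,-0.3],[0,0,-22,0,0,0,-0.3]]'; python3 -m handwheel '[[0,0,-2,0,0,0,-0.3],[0,0,-3,0,0,0,-0.3],[0,0,-3,0,0,0,-0.3]]'; python3 -m handwheel '[[0,0,-2,0,0,0,-0.3],[0,0,-3,0,0,0,-0.3],[0,0,-3,0,0,0,-0.3]]'
python3 - <<'E'
from h import *
s=bot.snapshot("wrist"); save(s,"w2")
E
```

```text
t: 3.3
position: [345.6, 242.9, 20.1]
tcp_rot: [[-0.992, -0.126, -0.0], [-0.126, 0.992, -0.0], [0.0, -0.0, -1.0]]
force: [0.8, -0.7, -0.3]
gripper_width: 0.65
gripper_force: 0.0
t: 3.6
position: [345.7, 242.9, 17.3]
tcp_rot: [[-0.992, -0.126, -0.0], [-0.126, 0.992, 0.0], [0.0, 0.0, -1.0]]
force: [-0.5, 0.3, -0.4]
gripper_width: 0.646
gripper_force: 0.0
t: 3.9
position: [345.5, 242.8, 14.1]
tcp_rot: [[-0.992, -0.126, -0.0], [-0.126, 0.992, -0.0], [0.0, -0.0, -1.0]]
force: [-0.6, -0.6, -0.0]
gripper_width: 0.649
gripper_force: 0.0
```

View pics/w2.png

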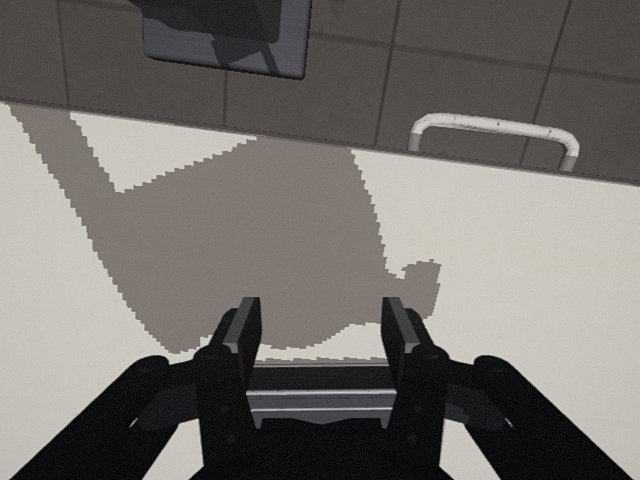

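The tips are down on both sides of the tin's near edge (row ~390, columns 248–398), clear of the bench. Now I'll push to about 30 mm short of home.

```bash
python3 -m handwheel '[[10,1.6,0,0,0,0,-0.3],[14,2.3,0,0,0,0,-0.3],[18,3,0,0,0,0,-0.3],[22,3.6,0,0,0,0,-0.3],[28,4.6,0,0,0,0,-0.3],[36,6,0,0,0,0,-0.3],[45,7.4,0,0,0,0,-0.3],[55,9,0,0,0,0,-0.3],[65,10.7,0,0,0,0,-0.3],[75,12.4,0,0,0,0,-0.3],[85,14,0,0,0,0,-0.3],[94,15.5,0,0,0,0,-0.3],[100,16.5,0,0,0,0,-0.3],[105,17.4,0,0,0,0,-0.3],[108,17.9,0,0,0,0,-0.3],[108,17.9,0,0,0,0,-0.3]]'
cat > look.py <<'E'
from h import *
import sys
s=bot.snapshot("top"); save(s,sys.argv[1]+"full")
im=cv2.imread(f"pics/{sys.argv[1]}full.png")[205:365,220:380]
cv2.imwrite(f"pics/{sys.argv[1]}.png",cv2.resize(im,(600,600),interpolation=cv2.INTER_CUBIC))
E
python3 look.py t2
```

```text
t: 5.55
position: [454.4, 261.0, 14.6]
tcp_rot: [[-0.992, -0.126, 0.001], [-0.126, 0.992, 0.0], [-0.001, 0.0, -1.0]]
force: [0.3, -0.2, 0.3]
gripper_width: 0.655
gripper_force: 0.0
```

View pics/t2.png

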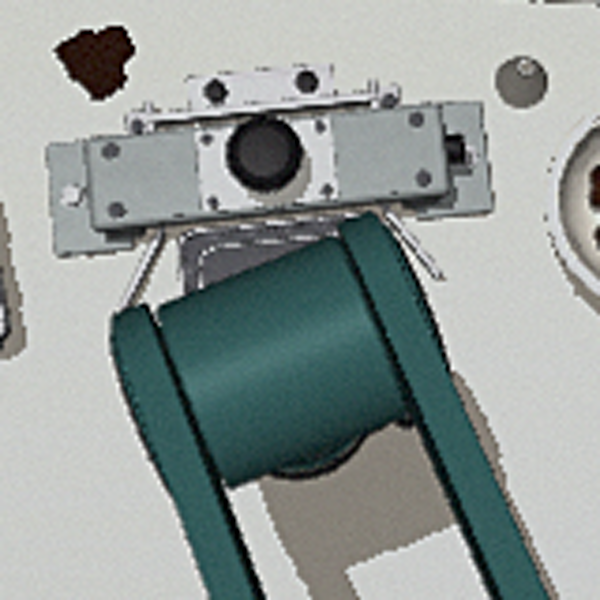

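The tin is entering the rails: its front edge is at the bridge (row ~225) and its left edge at column ~182, so it sits slightly right of centre. I'll push on slowly with a small bias to the left.

```bash
python3 -m handwheel '[[4,1,0,0,0,0,-0.3],[8,2.3,0,0,0,0,-0.3],[12,3.5,0,0,0,0,-0.3],[16,4.6,0,0,0,0,-0.3],[20,5.2,0,0,0,0,-0.3],[20,5.2,0,0,0,0,-0.3]]';  python3 -m handwheel '[[4,0.5,0,0,0,0,-0.3],[8,1,0,0,0,0,-0.3],[12,1.6,0,0,0,0,-0.3],[16,2.1,0,0,0,0,-0.3],[20,2.6,0,0,0,0,-0.3],[20,2.6,0,0,0,0,-0.3]]'
```

```text
t: 6.2
position: [474.8, 266.3, 14.4]
tcp_rot: [[-0.992, -0.126, 0.002], [-0.126, 0.992, 0.001], [-0.002, 0.001, -1.0]]
force: [0.3, -0.8, 0.1]
gripper_width: 0.649
gripper_force: 0.0
t: 6.8
position: [494.9, 268.7, 14.3]
tcp_rot: [[-0.992, -0.126, 0.002], [-0.126, 0.992, 0.0], [-0.002, 0.0, -1.0]]
force: [0.5, 0.1, -0.6]
gripper_width: 0.648
gripper_force: 0.0
```

```bash
python3 -m handwheel '[[3,0.4,0,0,0,0,-0.3],[6,0.8,0,0,0,0,-0.3],[9,1.2,0,0,0,0,-0.3],[12,1.6,0,0,0,0,-0.3],[14,1.8,0,0,0,0,-0.3],[14,1.8,0,0,0,0,-0.3]]'; for i in 1 2; do python3 -m handwheel '[[1,0.13,0,0,0,0,-0.3],[2,0.26,0,0,0,0,-0.3],[2,0.26,0,0,0,0,-0.3]]'; done; python3 look.py t3
```

```text
t: 7.4
position: [508.3, 270.5, 14.3]
tcp_rot: [[-0.992, -0.126, 0.001], [-0.126, 0.992, 0.0], [-0.001, 0.0, -1.0]]
force: [-0.8, 0.4, -0.4]
gripper_width: 0.649
gripper_force: 0.3
t: 7.7
position: [509.8, 270.7, 14.3]
tcp_rot: [[-0.992, -0.126, 0.0], [-0.126, 0.992, 0.0], [-0.0, 0.0, -1.0]]
force: [-2.0, -0.5, 1.3]
gripper_width: 0.649
gripper_force: 1.0
t: 8.0
position: [511.9, 270.9, 14.3]
tcp_rot: [[-0.992, -0.126, 0.0], [-0.126, 0.992, 0.0], [-0.0, 0.0, -1.0]]
force: [-1.8, -0.7, 0.5]
gripper_width: 0.649
gripper_force: 0.9
```

View pics/t3.png

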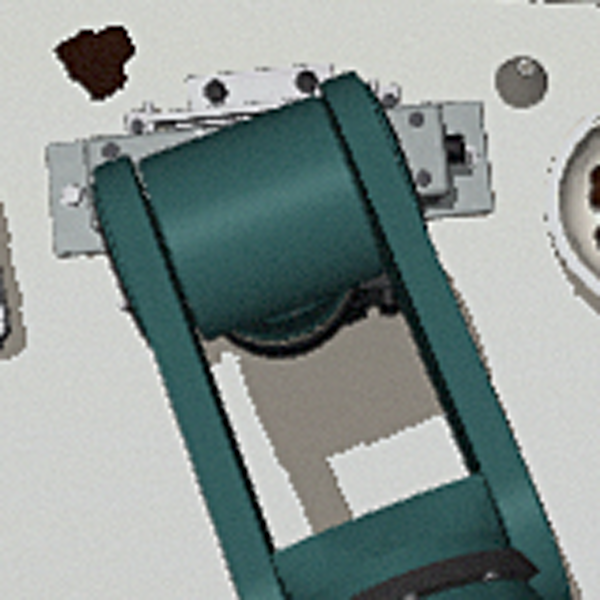

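The arm hides the tin here, so force has to tell me when it's home. I'll keep pushing in small steps.

```bash
for i in 1 2; do python3 -m handwheel '[[1,0.13,0,0,0,0,-0.3],[1,0.13,0,0,0,0,-0.3],[1,0.13,0,0,0,0,-0.3]]' | grep -E "pos|force: \["; done;  python3 -m handwheel '[[1,0.13,0,0,0,0,-0.3],[1,0.13,0,0,0,0,-0.3]]'| grep -E "pos|force"
```

```text
position: [512.8, 271.1, 14.3]
force: [-1.6, 0.3, 0.5]
position: [513.8, 271.2, 14.3]
force: [-2.0, -1.1, 0.3]
position: [514.5, 271.3, 14.3]
force: [-1.9, -1.4, 3.0]
gripper_force: 1.5
```

```bash
python3 -m handwheel '[[1,0.13,0,0,0,0,-0.3],[1,0.13,0,0,0,0,-0.3],[1,0.13,0,0,0,0,-0.3]]' | grep -E "pos|force"; python3 -m handwheel '[[1,0.13,0,0,0,0,-0.3],[1,0.13,0,0,0,0,-0.3],[1,0.13,0,0,0,0,-0.3]]'| grep -E "pos|force"
```

```text
position: [514.5, 271.3, 14.3]
force: [-5.5, -0.9, 4.4]
gripper_force: 3.0
position: [514.6, 271.3, 14.3]
force: [-9.1, -1.0, 5.7]
gripper_force: 4.3
```

```bash
python3 - <<'E'
from h import *
s=bot.snapshot("scene"); save(s,"s2full")
im=cv2.imread("pics/s2full.png")[170:330,190:390]
cv2.imwrite("pics/s2.png",cv2.resize(im,(750,600),interpolation=cv2.INTER_CUBIC))
E
```

```text
(no output)
```

View pics/s2.png

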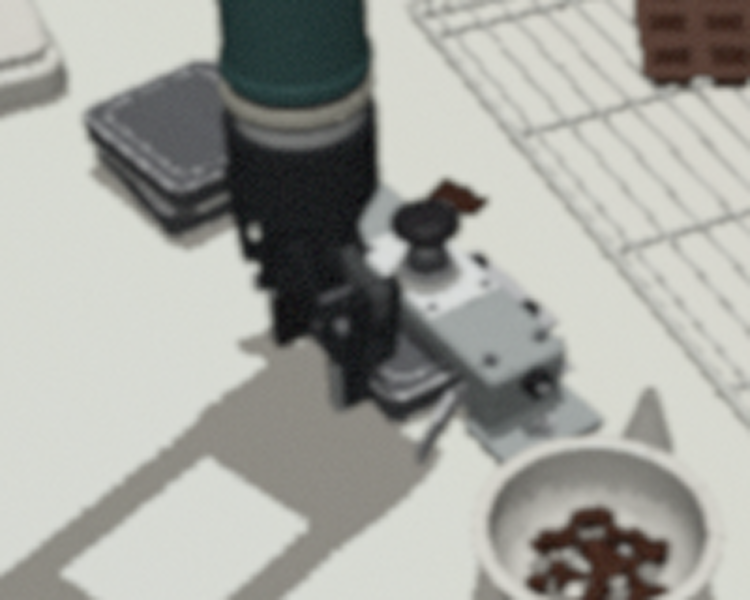

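It has stopped hard at (514.5, 271.3), within 1 mm of the predicted home, and the tin stands out of the bridge squarely at about (410,390) in the crop. I'll back off, rise, shut the jaws and check.

```bash
python3 -m handwheel '[[-2,-0.26,0,0,0,0,-0.3],[-5,-0.65,0,0,0,0,-0.3],[-12,-1.6,0,0,0,0,-0.3],[-30,-4,0,0,0,0,-0.3],[-60,-8,0,0,0,0,-0.3],[-100,-13,10,0,0,0,0],[-140,-18,50,0,0,0,1],[-160,-21,90,0,0,0,1],[-170,-22,120,0,0,0,1],[-170,-22,120,0,0,0,1],[-170,-22,120,0,0,0,1]]'; python3 look.py t4
```

```text
t: 10.6
position: [347.2, 249.9, 135.4]
tcp_rot: [[-0.992, -0.126, 0.003], [-0.126, 0.992, 0.002], [-0.004, 0.001, -1.0]]
force: [-0.6, -0.6, -1.3]
gripper_width: 0.0
gripper_force: 0.0
```

View pics/t4.png

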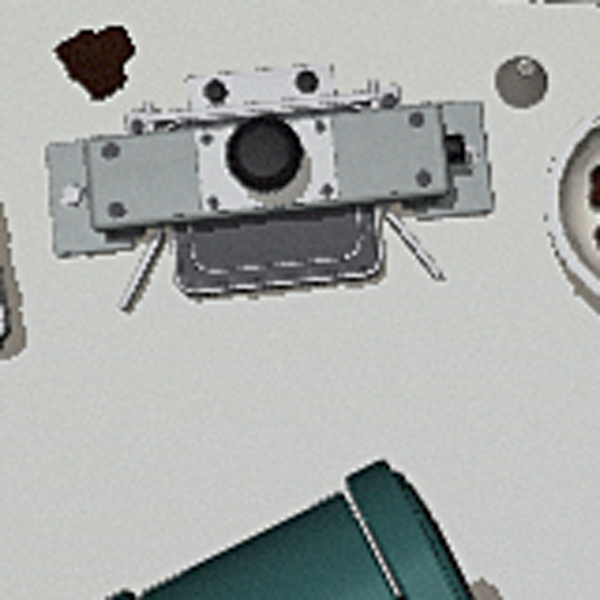

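The tin juts from the bridge, its near edge running from about (185,293) to (378,275), parallel to the bridge. I'll check that it's home by numbers.

```bash
python3 - <<'E'
from h import *
s=bot.snapshot("top")
P=lambda u,v,z: ray(s,220+u*160/600,205+v*160/600,z)
o=np.array([572.6,278.4]);a=.13;R=np.array([[np.cos(a),np.sin(a)],[-np.sin(a),np.cos(a)]])
for q in((195,291),(280,286),(368,275),(177,260),(383,245)): print(R@(P(*q,20)[:2]-o))
w=[P(*q,20) for q in((195,291),(368,275))];d=w[0]-w[1];print(np.arctan2(-d[0],d[1]))
E
```

```text
[-46.13023786  45.96793616]
[-48.40711487   0.78181184]
[-47.52009608 -46.43156759]
[-28.54635455  53.95586754]
[-32.35582011 -56.1796307 ]
0.11495929788342717
```

Near edge is at x = -47.5 (expected -48), square and centred: the tin is home. Now over to the knob.

```bash
python3 -m handwheel '[[40,5,0,0,0,0,1],[80,10,0,0,0,0,1],[120,15,0,0,0,0,1],[160,20,0,0,0,0,1],[200,25,0,0,0,0,1],[225,28,0,0,0,0,1],[238.5,30,-5,0,0,0,1],[238.5,30,-20,0,0,0,1],[238.5,30,-27,0,0,0,1],[238.5,30,-27,0,0,0,1],[238.5,30,-27,0,0,0,1]]'; python3 - <<'E'
from h import *
s=bot.snapshot("scene"); save(s,"s3full")
im=cv2.imread("pics/s3full.png")[170:330,190:390]
cv2.imwrite("pics/s3.png",cv2.resize(im,(750,600),interpolation=cv2.INTER_CUBIC))
E
```

```text
t: 11.8
position: [584.0, 279.5, 106.5]
tcp_rot: [[-0.992, -0.126, -0.002], [-0.126, 0.992, -0.001], [0.002, -0.0, -1.0]]
force: [0.7, 0.5, 0.1]
gripper_width: -0.003
gripper_force: 0.0
```

View pics/s3.png

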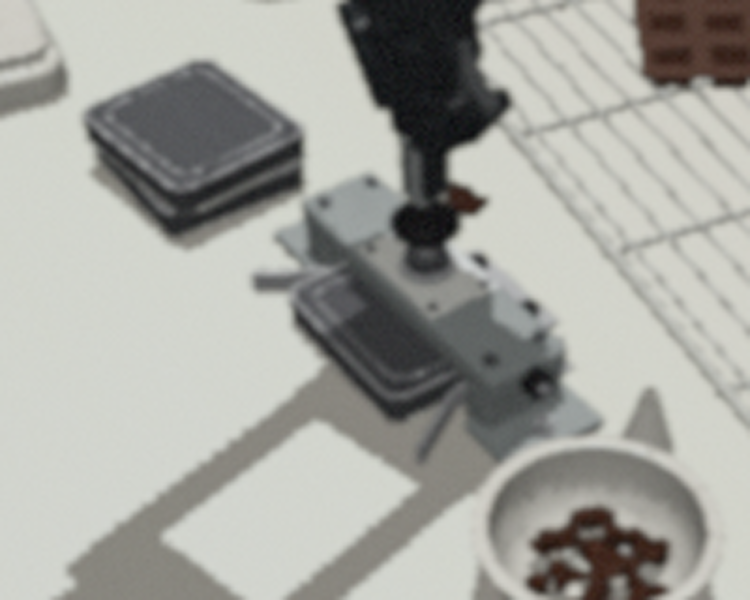

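The shut fingertips are centred over the knob at about (425,205). Next I'll press down in steps.

```bash
python3 -m handwheel '[[1,0,-4,0,0,0,1],[1,0,-8,0,0,0,1],[1,0,-11,0,0,0,1],[1,0,-13,0,0,0,1],[1,0,-15,0,0,0,1],[1,0,-15,0,0,0,1]]' | grep -E "pos|force: \["; python3 -m handwheel '[[0,0,-2,0,0,0,1],[0,0,-4,0,0,0,1],[0,0,-6,0,0,0,1],[0,0,-6,0,0,0,1]]'| grep -E "pos|force: \["
```

```text
position: [586.1, 279.6, 92.3]
force: [-1.1, -0.3, 2.6]
position: [586.4, 279.7, 87.4]
force: [-1.7, -1.7, 6.5]
```

```bash
python3 -m handwheel '[[0,0,-2,0,0,0,1],[0,0,-4,0,0,0,1],[0,0,-5,0,0,0,1],[0,0,-5,0,0,0,1]]' | grep -E "pos|force: \["; python3 -m handwheel '[[0,0,-1,0,0,0,1],[0,0,-2,0,0,0,1],[0,0,-3,0,0,0,1],[0,0,-3,0,0,0,1]]'| grep -E "pos|force: \["
```

```text
position: [586.4, 279.7, 83.8]
force: [-4.3, -1.5, 10.5]
position: [586.4, 279.7, 81.6]
force: [-5.4, -2.6, 13.4]
```

```bash
python3 -m handwheel '[[0,0,-1,0,0,0,1],[0,0,-2,0,0,0,1],[0,0,-3,0,0,0,1],[0,0,-3,0,0,0,1]]' | grep -E "pos|force: \["; python3 -m handwheel '[[0,0,-1,0,0,0,1],[0,0,-2,0,0,0,1],[0,0,-2,0,0,0,1]]'| grep -E "pos|force: \["
```

```text
position: [586.5, 279.8, 80.6]
force: [-8.3, -3.5, 18.2]
position: [586.5, 279.8, 80.5]
force: [-11.1, -3.9, 24.6]
```

The knob has bottomed out: no more travel, and the force has climbed to 25 N. Hold for a second, then release and withdraw.

```bash
python3 -m handwheel '[[0,0,0,0,0,0,1],[0,0,0,0,0,0,1],[0,0,0,0,0,0,1],[0,0,0,0,0,0,1],[0,0,0,0,0,0,1],[0,0,0,0,0,0,1],[0,0,0,0,0,0,1],[0,0,0,0,0,0,1]]' | grep -E "pos|force: \["; python3 -m handwheel '[[0,0,4,0,0,0,1],[0,0,8,0,0,0,1],[0,0,12,0,0,0,1],[0,0,16,0,0,0,1],[0,0,20,0,0,0,1],[0,0,30,0,0,0,1],[0,0,60,0,0,0,1],[-40,-5,90,0,0,0,1],[-80,-10,90,0,0,0,1],[-120,-15,90,0,0,0,1],[-160,-20,90,0,0,0,1],[-200,-25,90,0,0,0,1],[-240,-30,90,0,0,0,1],[-240,-30,90,0,0,0,1],[-240,-30,90,0,0,0,1]]'; python3 look.py t5
```

```text
position: [586.5, 279.8, 80.5]
force: [-11.6, -3.9, 23.3]
t: 16.65
position: [346.1, 249.7, 163.7]
tcp_rot: [[-0.992, -0.127, 0.002], [-0.127, 0.992, 0.001], [-0.002, 0.0, -1.0]]
force: [0.3, -0.5, 0.3]
gripper_width: 0.0
gripper_force: 0.0
```

View pics/t5.png

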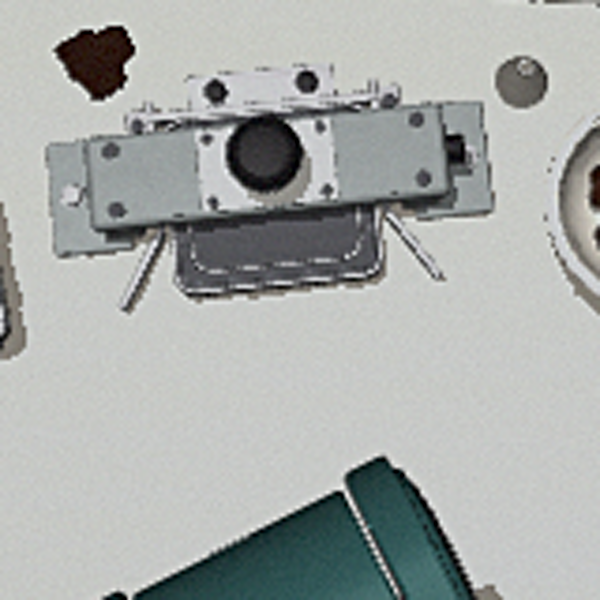

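The knob is back up at (265,152) and the tin is unmoved under the bridge, so I'm handing the job in.

```bash
python3 -c "
from station import bot
print(bot.finish_job())"
```

```text
the job is handed in; nothing more can be done
None
```

The tin was pushed home square against the end stop, stamped with the knob held fully down for about a second, and left under the bridge; the job is handed in at about 17 s, and nothing else on the bench was touched.

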